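# Sort three instrument blanks by length into a sprung rack

### The job

Three red maple joint blanks that differ only in length lie on the bench. Sort them into the rack, each into the row made for its length: tuck one end under the steel bar against the sprung pad, press it back and lower the other end behind the fixed stop, so that the blank lies flat on the row, held by the spring. Leave everything else on the bench where it is.

Things in the scene. Friction and masses are not known exactly. Their poses are not given: they have to be found in the camera images.
- board: Plywood rack board, 235 x 290 x 12 mm, fixed to the bench; origin at the centre of its underside. The three rows stand on it side by side, 95 mm apart, in any order.
- row_short: Fixed row for the 100 mm blank: aluminium strip 54 mm wide, 8 mm thick, blue ends; origin under its lane's middle, x along it, away from the robot. Near end: fixed stop, face at x = -50 mm, 16 mm high above the strip, two 16 mm long ears 42 mm apart. Far end: yellow pad between two cheeks 42 mm apart, 52 mm high, beginning at x = 38 mm. The cheeks carry the bar.
- seat_short (a point): Centre of the 100 mm blank when seated in its row: 16 mm above the strip's top face, 50 mm from the stop's face; axes as the row.
- bar_short (a point): Middle of the short row's steel bar, on its axis: diameter 8 mm, across the row, underside 42 mm above the strip, at x = 44 mm of the row. A level blank cannot pass under the bar and over the stop at once: its far end goes in first, dipped.
- pad_short (a joint): Travel of the short row's sprung pad (34 mm high) towards +x of the row: 0 free (4 N), its face then at x = 40 mm, so the gap is 10 mm shorter than the blank; 0.010 m with the right blank seated (6.5 N); 0.026 m at most (10.5 N).
- row_medium: Fixed row for the 125 mm blank: aluminium strip 54 mm wide, 8 mm thick, blue ends; origin under its lane's middle, x along it, away from the robot. Near end: fixed stop, face at x = -62.5 mm, 16 mm high above the strip, two 16 mm long ears 42 mm apart. Far end: yellow pad between two cheeks 42 mm apart, 52 mm high, beginning at x = 50.5 mm. The cheeks carry the bar.
- seat_medium (a point): Centre of the 125 mm blank when seated in its row: 16 mm above the strip's top face, 62.5 mm from the stop's face; axes as the row.
- bar_medium (a point): Middle of the medium row's steel bar, on its axis: diameter 8 mm, across the row, underside 42 mm above the strip, at x = 56.5 mm of the row. A level blank cannot pass under the bar and over the stop at once: its far end goes in first, dipped.
- pad_medium (a joint): Travel of the medium row's sprung pad (34 mm high) towards +x of the row: 0 free (4 N), its face then at x = 52.5 mm, so the gap is 10 mm shorter than the blank; 0.010 m with the right blank seated (6.5 N); 0.026 m at most (10.5 N).
- row_long: Fixed row for the 150 mm blank: aluminium strip 54 mm wide, 8 mm thick, blue ends; origin under its lane's middle, x along it, away from the robot. Near end: fixed stop, face at x = -75 mm, 16 mm high above the strip, two 16 mm long ears 42 mm apart. Far end: yellow pad between two cheeks 42 mm apart, 52 mm high, beginning at x = 63 mm. The cheeks carry the bar.
- seat_long (a point): Centre of the 150 mm blank when seated in its row: 16 mm above the strip's top face, 75 mm from the stop's face; axes as the row.
- bar_long (a point): Middle of the long row's steel bar, on its axis: diameter 8 mm, across the row, underside 42 mm above the strip, at x = 69 mm of the row. A level blank cannot pass under the bar and over the stop at once: its far end goes in first, dipped.
- pad_long (a joint): Travel of the long row's sprung pad (34 mm high) towards +x of the row: 0 free (4 N), its face then at x = 65 mm, so the gap is 10 mm shorter than the blank; 0.010 m with the right blank seated (6.5 N); 0.026 m at most (10.5 N).
- blank_short: Short blank: red-lacquered octagonal maple bar, 100 mm long, 32 mm across flats, a steel band near each end, both ends alike, about 70 g; origin at its centre, x along its length. It starts lying on the bench.
- blank_medium: Medium blank: red-lacquered octagonal maple bar, 125 mm long, 32 mm across flats, a steel band near each end, both ends alike, about 88 g; origin at its centre, x along its length. It starts lying on the bench.
- blank_long: Long blank: red-lacquered octagonal maple bar, 150 mm long, 32 mm across flats, a steel band near each end, both ends alike, about 105 g; origin at its centre, x along its length. It starts lying on the bench.
- grease_jar: Small jar with a white lid, 48 mm across, 50 mm high. Bystander, to be left alone.
- oil_bottle: Amber bottle with a black cap, 44 mm across, 110 mm high. Bystander, to be left alone.
- wax_block: Yellow beeswax block, 50 x 80 x 30 mm. Bystander, to be left alone.
- screwdriver: Screwdriver lying on the bench. Bystander, to be left alone.
- hammer: Hammer lying on the bench. Bystander, to be left alone.
- brush: Flat brush lying on the bench. Bystander, to be left alone.
- bell_piece: Red turned bell piece standing upright, 70 mm wide foot, 130 mm high. Bystander, to be left alone.

How it is judged:
At the end, for the whole second after the job is handed in: Each blank lies at rest in the row of its own length: centre within 6 mm horizontally and 4 mm in height of the row's seat point, within 0.07 rad of the row's direction (either way round), the pad pressed back between 6 and 14 mm (horizontal distance between blank_short and seat_short below 0.006 m and z of blank_short in the frame of seat_short between -0.004 and 0.004 m and angle between the x axis of blank_short and the x axis of seat_short, either way round below 0.07 rad and value of joint pad_short between 0.006 and 0.014 m and linear speed of each of blank_short, blank_medium, blank_long below 0.02 m/s and horizontal distance between blank_medium and seat_medium below 0.006 m and z of blank_medium in the frame of seat_medium between -0.004 and 0.004 m and angle between the x axis of blank_medium and the x axis of seat_medium, either way round below 0.07 rad and value of joint pad_medium between 0.006 and 0.014 m and horizontal distance between blank_long and seat_long below 0.006 m and z of blank_long in the frame of seat_long between -0.004 and 0.004 m and angle between the x axis of blank_long and the x axis of seat_long, either way round below 0.07 rad and value of joint pad_long between 0.006 and 0.014 m); the robot touches nothing.
It fails at once if a bystander (jar, bottle, wax block, screwdriver, hammer, brush or bell piece) is shifted by more than 20 mm (distance of any of grease_jar, oil_bottle, wax_block, screwdriver, hammer, brush, bell_piece from where it was at the start of the episode above 0.02 m).
It also fails if it takes over 72 s, if anything falls off the work surface, if the arm or the gripper's body presses on something with over 40 N, if the wrist force passes 120 N, or if a joint passes its speed limit or range.

### The arm

A 6-joint arm with a two-finger parallel gripper is mounted at the origin on the work surface. World frame = base frame: x ahead of the robot, y to its left, z up, the work surface at z = 0. Lengths are in m, angles in rad, forces in N, time in s.
With the tool pointing down it reaches from about 0.25 to 0.725 m from the base axis. Payload 4 kg.
Tool frame: the origin (TCP) lies at the very end of the fingers, on their centre line; the grasp point (between the pads) lies 19 mm behind it; z points along the fingers, y is the line along which they close (so a half turn about z gives the same grasp; the last joint's range is limited). The gripper opens to 85 mm and grips with 20 to 120 N. Pads are 22 mm wide; open, the fingers measure 114 mm over their backs; the gripper's body (76 mm by 85 mm) begins 54 mm behind the grasp point. The pads swing forward as they close: fully open they stand 13 mm farther back than shut.
Start: joints at [1.202, 0.241, 0.005, 1.335, 0, 1.571], TCP at [0.18, 0.466, 0.231] pointing down, gripper open.
Joint ranges: [-2.72, 2.72], [-1.05, 1.87], [-1.09, 1.28], [-1.99, 2.15], [-1.42, 1.44], [-3.14, 3.14]. Speed limits (rad/s): [2.79, 2.79, 3.14, 3.14, 3.14, 3.14].

### API

Orientations are given as a unit quaternion [x, y, z, w].
In Python, from workcell import monitor, viewer, job gives the robot as it stands.
- The arm moves only by the tool arm_command, never from a script. Its argument "increments" is a list of rows, each an object of numbers: "dx", "dy", "dz": the shift along the tool's x, y, z in cm; "wx", "wy", "wz": the turn, a rotation vector about the tool's x, y, z in rad; "grip": the finger opening in cm, from 0 to 8.54. In form: [{"dx": .., "dy": .., "dz": .., "wx": .., "wy": .., "wz": .., "grip": ..}, ...]. A call has 1 to 10 rows; each row is the pose to reach, as a shift and turn from the pose commanded when the call began, along the tool's axes at that moment; what a row does not reach only later rows make up. A row lasts 1/10 s, in which the tool goes at most 50 mm and 8.59 degrees, less where a joint would pass 70% of its speed; a pose out of reach is approached as far as the arm can. A call with a gripper value outside its range is refused whole. The fingers move at their own pace and stop on an object; the grip force is fixed at half the most. Time passes only in rows, so rows that repeat a pose let the fingers close. It gives the time, the measured TCP pose, the force, the opening and the grip force at its end, in the units of the state.
- monitor.get_obs(): the state, without advancing time (a new reading comes with each control period).
- viewer.camera(name): name is "scene" or "top" or "wrist"; returns (picture, depth): 384x512x3 uint8, red, green, blue; 384x512 float32, m along the optical axis (not along the pixel's ray), 0 where there is no reading.
- viewer.get_calibration(name): a dict with "fovy" (degrees; the focal length in pixels is half the picture's height over the tangent of half this angle, whatever the lens; pixels are square), "cx", "cy" (the principal point, pixels), "view" (4x4, takes a point from world to camera coordinates). Camera axes: x right, y up, looking along -z (the intrinsics and any distortion apply to the point x, -y, -z); pixel columns grow to the right and rows downward; lengths in m; the calibration is good to about 2 mm. The wrist camera is an equidistant fisheye: a pixel r from the principal point sees the ray r / f radians off the axis. A picture is of the moment at which its call begins: read the wrist's pose just before it. get_calibration takes no time and is no camera call; for the wrist camera it gives the pose at the moment of the call.
- job.job_done(): hands the job in; it is judged then, once.
The state is a dict: "clock": time; "joint_pos": joint angles; "joint_vel": joint speeds; "tau": joint torques, N m; "eef_pos": TCP position; "tool_rot": TCP orientation; "ft_force": force on the tool from outside, world axes, zero at the start; "ft_torque": the same for the moment, N m; "grip_width": finger opening in m; "grasp_force": force on a finger pad.
Only numpy, scipy, OpenCV 4.12 (cv2) and the standard library are available. Lean on these libraries where they do the work, as an engineer would, in place of code of your own. Each camera call takes 0.05 s, during which the arm holds its last target. There are 200 camera calls.

## Working session

There is one attempt and no reset: what is moved stays moved. The work goes in short steps, Python scripts to look and compute and a tool call to move; the robot and the scene stay as the last step left them, time stands still between calls to the robot, and variables do not carry over. Pictures are saved under pics/ and viewed, at most 10 in all, crops included, and the job is handed in when it is done.

Besides the shell and the picture viewer there is one more tool, called after "Request:" as name(argument=value, ...), one argument or row to a line, values as JSON. arm_command: Moves the arm, as the interface text tells. Its arguments: {"type":"object","properties":{"increments":{"type":"array","items":{"type":"object","properties":{"dx":{"type":"number"},"dy":{"type":"number"},"dz":{"type":"number"},"wx":{"type":"number"},"wy":{"type":"number"},"wz":{"type":"number"},"grip":{"type":"number"}}}}},"required":["increments"]}

```bash
ls; mkdir -p pics
python3 - <<'E'
from workcell import monitor, viewer, job
import cv2,numpy as np
for n in ("top","scene"):
    im,d=viewer.camera(n); c=viewer.get_calibration(n)
    cv2.imwrite(f"pics/{n}0.png",im[:,:,::-1]); np.savez(f"{n}0.npz",im=im,d=d,**{k:np.array(v) for k,v in c.items()})
    print(n,c)
o=monitor.get_obs(); print(o)
E
```

```text
pics
top {'fovy': 44.73629754663397, 'cx': 258.0801368905001, 'cy': 195.81943799188198, 'view': array([[-0.02677874, -0.99963969, -0.00184066, -0.00546779],
       [ 0.98811998, -0.0267488 ,  0.15133868, -0.55391595],
       [-0.15133339,  0.00223387,  0.98848025, -1.38189251],
       [ 0.        ,  0.        ,  0.        ,  1.        ]])}
scene {'fovy': 45.09301936182589, 'cx': 262.5385155015768, 'cy': 191.08520144898046, 'view': array([[ 0.4004682 ,  0.91619304,  0.0146811 , -0.20227752],
       [-0.76553068,  0.32572258,  0.55485816,  0.35946921],
       [ 0.50357522, -0.23344188,  0.83181542, -1.56221088],
       [ 0.        ,  0.        ,  0.        ,  1.        ]])}
{'clock': 0.1, 'joint_pos': array([1.20199292e+00, 2.41349355e-01, 3.84036559e-03, 1.33518401e+00,
       2.80025751e-06, 1.57081310e+00]), 'joint_vel': array([ 0.00102855, -0.00067306,  0.00452067, -0.00118204, -0.00051075,
       -0.00071517]), 'tau': array([-8.53887941e-04, -3.73139334e+01,  2.53009111e+01,  1.08443221e-02,
       -5.44424188e-05, -1.43538482e-06]), 'eef_pos': array([0.18004405, 0.46584975, 0.23048902]), 'tool_rot': array([ 1.83366575e-01,  9.83044150e-01, -9.32002063e-04, -1.75253822e-04]), 'ft_force': array([-0.60920838, -0.00485496, -0.08130434]), 'ft_torque': array([ 0.00777835,  0.00789929, -0.0051624 ]), 'grasp_force': 0.0, 'grip_width': 0.08527946916287178}
```

View pics/top0.png

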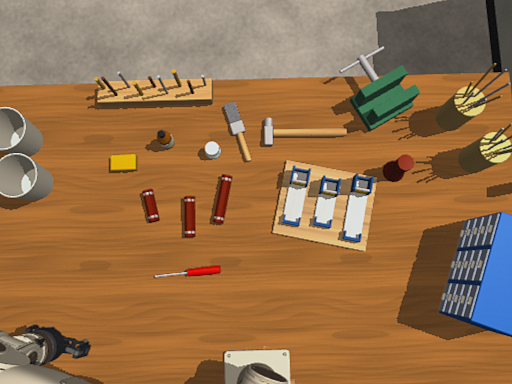

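View pics/scene0.png

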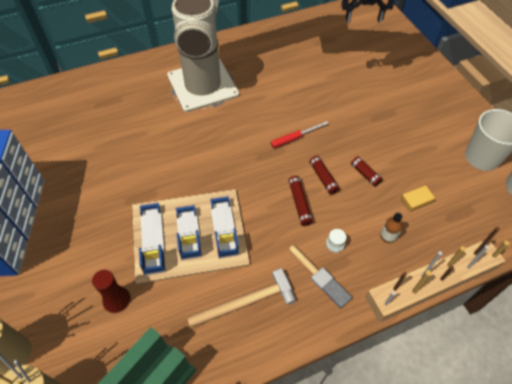

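The top picture shows the blanks at (150,205) short, (190,216) medium and (221,199) long. The rack is around (327,205). Its rows look like medium on the left (296), short in the middle (327) and long on the right (357). The scene picture agrees with this. Next I'll measure.

```bash
cat > h.py <<'E'
import numpy as np, cv2
from scipy.spatial.transform import Rotation as R
def ray(c,uv,fish=False):
    uv=np.atleast_2d(uv).astype(float); f=192/np.tan(np.radians(float(c['fovy']))/2)
    p=(uv-[float(c['cx']),float(c['cy'])])/f
    if fish:
        r=np.linalg.norm(p,axis=1,keepdims=True); s=np.where(r>1e-9,np.sin(r)/np.maximum(r,1e-9),1)
        v=np.c_[p[:,:1]*s,-p[:,1:]*s,-np.cos(r)]
    else: v=np.c_[p[:,0],-p[:,1],-np.ones(len(p))]
    V=np.array(c['view']); Rm=V[:3,:3]; return -Rm.T@V[:3,3], v@Rm
def plane(c,uv,z,fish=False):
    o,d=ray(c,uv,fish); t=(z-o[2])/d[:,2]; return o+d*t[:,None]
def proj(c,P,fish=False):
    V=np.array(c['view']); f=192/np.tan(np.radians(float(c['fovy']))/2)
    q=np.atleast_2d(P)@V[:3,:3].T+V[:3,3]; x,y,z=q[:,0],-q[:,1],-q[:,2]
    if fish:
        r=np.hypot(x,y); th=np.arctan2(r,z); s=th/np.maximum(r,1e-9)
    else: s=1/z
    return np.c_[x*s*f+float(c['cx']),y*s*f+float(c['cy'])]
def masks(im):
    h=cv2.cvtColor(im,cv2.COLOR_RGB2HSV).astype(int); H,S,V=h[...,0],h[...,1],h[...,2]
    return dict(red=((H<7)|(H>172))&(S>150)&(V>50), blue=(H>100)&(H<130)&(S>120)&(V>50), white=(S<60)&(V>150))
def blobs(m,amin,k=0):
    m=m.astype(np.uint8)
    if k: m=cv2.morphologyEx(m,cv2.MORPH_CLOSE,np.ones((k,k)))
    cs,_=cv2.findContours(m,cv2.RETR_EXTERNAL,cv2.CHAIN_APPROX_NONE)
    return [c[:,0] for c in cs if cv2.contourArea(c)>amin]
def rect(P):  # centre, long axis angle, L, W of world xy points
    (cx,cy),(w,h),a=cv2.minAreaRect((P[:,:2]*1000).astype(np.float32))
    if w<h: w,h,a=h,w,a+90
    return np.round([cx,cy,(a+90)%180-90,w,h],1)
E
python3 - <<'E'
from h import *
for n in ("top","scene"):
    c=np.load(n+"0.npz"); m=masks(c['im'])
    for k,z,cl in (("red",.022,5),("blue",.04,0),("white",.02,0)):
        for b in blobs(m[k],25,cl):
            P=plane(c,b,z); r=rect(P)
            if abs(r[1])<600 and 150<r[0]<800: print(n,k,b.mean(0).round(),r)
    uv=np.array([[150,205],[190,216],[221,199],[296,206],[327,210],[357,210],[268,130]]) 
    if n=="top":
        for u,v in uv: print(u,v,c['d'][v,u], (c['d'][v,u]*ray(c,[[u,v]])[1][0]+ray(c,[[u,v]])[0]).round(4))
from workcell import viewer
print(viewer.get_calibration("wrist"))
E
```

```text
top red [203. 271.] [332.1 151.8 -85.3  98.4  23.1]
top red [189. 216.] [ 4.999e+02  1.921e+02 -2.000e-01  1.241e+02  2.780e+01]
top red [150. 205.] [536.2 313.3  12.6  98.2  31.1]
top red [222. 199.] [551.5  91.1 -12.2 149.3  29.4]
top red [405. 163.] [ 649.7 -482.6  -58.2   49.9   47.4]
top blue [351. 237.] [ 423.  -299.1   77.1   50.2   23.2]
top blue [322. 223.] [ 467.7 -212.4   77.7   50.1   23.2]
top blue [291. 221.] [ 476.5 -117.8   77.1   49.3   22.7]
top blue [331. 184.] [ 581.6 -241.6   77.6   55.6   48.4]
top blue [358. 180.] [ 596.1 -328.2  -58.    59.    34.8]
top blue [300. 174.] [ 615.1 -150.4   76.9   53.1   48.7]
top white [325. 209.] [ 510.  -224.2  -12.    86.2   55.8]
top white [355. 215.] [ 489.4 -316.6  -12.8  137.3   55.6]
top white [294. 203.] [ 529.9 -131.   -13.2  109.3   55.6]
top white [328. 189.] [ 575.5 -244.1   73.5   42.7   24.5]
top white [298. 179.] [ 605.4 -145.4   46.    44.3   22.9]
top white [214. 150.] [709.3 118.4  43.2  54.7  42.6]
top white [237. 127.] [781.4  39.8 -72.5  40.2  36.3]
top white [269. 131.] [767.1 -59.1  -1.7  85.2  22.2]
150 2
[... 1111 characters left out ...]
   20.9   16.5]
scene white [336. 241.] [704.8 123.4 -45.2  69.7  45. ]
scene white [387. 234.] [744.  255.6  24.7  36.6  24.5]
scene white [187. 224.] [ 503.1 -220.2  -19.2   75.6   58. ]
scene white [151. 232.] [ 482.5 -314.5  -16.8  126.    64.1]
scene white [222. 220.] [ 529.  -128.5  -12.8  108.3   56.5]
scene white [314. 127.] [331.3 251.4 -87.3  88.7   8.1]
{'fovy': 65.70646984690485, 'cx': 248.98315745221623, 'cy': 188.26898847483355, 'view': array([[ 0.36008978,  0.93291543, -0.00203678, -0.49827159],
       [-0.88340493,  0.34027613, -0.32219232,  0.04228315],
       [-0.29988512,  0.11781747,  0.94667204, -0.38010374],
       [ 0.        ,  0.        ,  0.        ,  1.        ]])}
```

```bash
cat >> h.py <<'E'
def toolR(yaw,dip):  # tool x = -(row dir at yaw deg), z down, then dip: far end of row dir goes down by dip rad
    a=np.radians(yaw); r=np.array([np.cos(a),np.sin(a),0]); up=np.array([0,0,1.])
    d=r*np.cos(dip)-up*np.sin(dip); u=r*np.sin(dip)+up*np.cos(dip)
    return np.c_[-d,np.cross(-u,-d),-u]
def inc(pos,yaw,dip=0,obs=None,frm=None):
    if frm is None:
        from workcell import monitor
        o=obs or monitor.get_obs(); p,T=o['eef_pos'],R.from_quat(o['tool_rot']).as_matrix()
    else: p,T=np.array(frm[0]),toolR(*frm[1:])
    d=T.T@(np.array(pos)-p)*100; w=R.from_matrix(T.T@toolR(yaw,dip)).as_rotvec()
    print('dxyz cm',d.round(2),'w',w.round(3)); return d,w
E
python3 - <<'E'
from h import *
from workcell import monitor,viewer
o=monitor.get_obs(); T=R.from_quat(o['tool_rot']).as_matrix(); c=viewer.get_calibration("wrist"); V=c['view']
print(T.round(2)); print('cam in tool',T.T@(-V[:3,:3].T@V[:3,3]-o['eef_pos']),'axes',(V[:3,:3]@T).round(3))
inc([.46,.2,.25],0)
E
```

```text
[[-0.93  0.36 -0.  ]
 [ 0.36  0.93 -0.  ]
 [ 0.   -0.   -1.  ]]
cam in tool [ 0.08265674 -0.00070714 -0.14195168] axes [[ 0.     1.     0.   ]
 [ 0.947 -0.     0.322]
 [ 0.322 -0.    -0.947]]
dxyz cm [-35.7  -14.71  -1.92] w [-0.002 -0.    -0.369]
```

Request:
arm_command(
  increments=[
    {"dx":-35.7,"dy":-14.7,"dz":-1.9,"wz":-0.369},
    {"dx":-35.7,"dy":-14.7,"dz":-1.9,"wz":-0.369},
    {"dx":-35.7,"dy":-14.7,"dz":-1.9,"wz":-0.369},
    {"dx":-35.7,"dy":-14.7,"dz":-1.9,"wz":-0.369},
    {"dx":-35.7,"dy":-14.7,"dz":-1.9,"wz":-0.369},
    {"dx":-35.7,"dy":-14.7,"dz":-1.9,"wz":-0.369},
    {"dx":-35.7,"dy":-14.7,"dz":-1.9,"wz":-0.369},
    {"dx":-35.7,"dy":-14.7,"dz":-1.9,"wz":-0.369},
    {"dx":-35.7,"dy":-14.7,"dz":-1.9,"wz":-0.369},
    {"dx":-35.7,"dy":-14.7,"dz":-1.9,"wz":-0.369},
  ],
)

```text
validation failed for argument at $.in...
```

```bash
cat > look.py <<'E'
import sys; from h import *
from workcell import monitor,viewer
o=monitor.get_obs(); c=viewer.get_calibration("wrist"); im,d=viewer.camera("wrist"); n=sys.argv[1]
cv2.imwrite(f"pics/{n}.png",im[:,:,::-1]); np.savez(n+".npz",im=im,d=d,**{k:np.array(v) for k,v in c.items()})
print(o['clock'],o['eef_pos'].round(4),o['tool_rot'].round(4),o['joint_pos'].round(2))
m=masks(im)
for k,z,cl,a in (("red",.022,13,300),("blue",.03,0,150),("white",.02,0,300)):
    for b in blobs(m[k],a,cl):
        print(k,b.mean(0).round(),rect(plane(c,b,z,True)))
E
python3 look.py w1
```

```text
0.1 [0.18   0.4658 0.2305] [ 1.834e-01  9.830e-01 -9.000e-04 -2.000e-04] [1.2  0.24 0.   1.34 0.   1.57]
white [  7. 193.] [75.8 71.9 89.9 68.3 40.9]
```

View pics/w1.png

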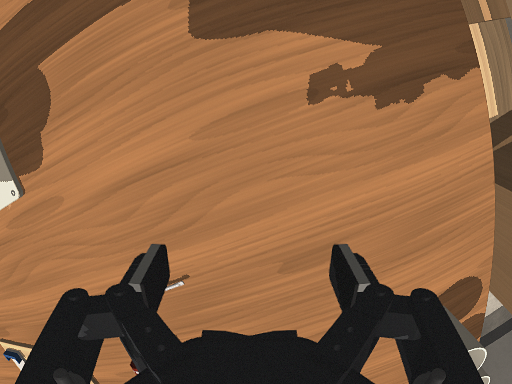

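The view is from the start pose, since the move was refused: bare bench, with the fingers at (150,250) and (350,250). I'll resend it with every key filled in.

Request:
arm_command(
  increments=[
    {"dx":-35.7,"dy":-14.7,"dz":-1.9,"wx":0,"wy":0,"wz":-0.369,"grip":8.5},
    {"dx":-35.7,"dy":-14.7,"dz":-1.9,"wx":0,"wy":0,"wz":-0.369,"grip":8.5},
    {"dx":-35.7,"dy":-14.7,"dz":-1.9,"wx":0,"wy":0,"wz":-0.369,"grip":8.5},
    {"dx":-35.7,"dy":-14.7,"dz":-1.9,"wx":0,"wy":0,"wz":-0.369,"grip":8.5},
    {"dx":-35.7,"dy":-14.7,"dz":-1.9,"wx":0,"wy":0,"wz":-0.369,"grip":8.5},
    {"dx":-35.7,"dy":-14.7,"dz":-1.9,"wx":0,"wy":0,"wz":-0.369,"grip":8.5},
    {"dx":-35.7,"dy":-14.7,"dz":-1.9,"wx":0,"wy":0,"wz":-0.369,"grip":8.5},
    {"dx":-35.7,"dy":-14.7,"dz":-1.9,"wx":0,"wy":0,"wz":-0.369,"grip":8.5},
    {"dx":-35.7,"dy":-14.7,"dz":-1.9,"wx":0,"wy":0,"wz":-0.369,"grip":8.5},
    {"dx":-35.7,"dy":-14.7,"dz":-1.9,"wx":0,"wy":0,"wz":-0.369,"grip":8.5},
  ],
)

```text
clock: 1.15
eef_pos: [0.4605, 0.1995, 0.2497]
tool_rot: [0.001, 1.0, -0.0, -0.001]
ft_force: [-0.4, 0.6, -0.2]
grip_width: 0.0851
grasp_force: 0.0
```

```bash
python3 look.py w2
```

```text
1.15 [0.4605 0.1995 0.2497] [ 1.4e-03  1.0e+00 -1.0e-04 -7.0e-04] [0.41 0.24 0.05 1.38 0.   0.41]
red [332. 209.] [539.4 315.6  12.6 104.8  33.3]
red [176. 215.] [552.2  93.6 -12.  160.8  33. ]
red [247. 183.] [5.011e+02 1.952e+02 4.000e-01 1.294e+02 3.060e+01]
red [213.  57.] [334.6 153.3 -86.   99.7  25. ]
blue [ 45. 261.] [ 635.8 -157.4  -70.1  122.4   59.7]
blue [ 14. 245.] [ 601.9 -238.3  -13.3  106.6   62.2]
blue [ 44. 174.] [ 478.5 -115.6   76.9   60.9   31.6]
white [200. 317.] [734.  114.8 -86.4  45.6  43.2]
white [490. 332.] [879.5 829.3  45.8 443.2  87.8]
white [492. 269.] [699.  730.9  54.  294.4  39. ]
white [ 47. 204.] [ 533.3 -129.5  -12.5  103.5   54.4]
white [  8. 194.] [ 516.6 -217.2  -20.3   81.2   48.5]
```

```bash
python3 -c "
from h import *
inc([.50,-.222,.27],-12.6)"
```

```text
dxyz cm [ -4.04 -42.24  -2.02] w [-0.    -0.001  0.219]
```

Request:
arm_command(
  increments=[
    {"dx":-4,"dy":-42.2,"dz":-2,"wx":0,"wy":0,"wz":0.219,"grip":8.5},
    {"dx":-4,"dy":-42.2,"dz":-2,"wx":0,"wy":0,"wz":0.219,"grip":8.5},
    {"dx":-4,"dy":-42.2,"dz":-2,"wx":0,"wy":0,"wz":0.219,"grip":8.5},
    {"dx":-4,"dy":-42.2,"dz":-2,"wx":0,"wy":0,"wz":0.219,"grip":8.5},
    {"dx":-4,"dy":-42.2,"dz":-2,"wx":0,"wy":0,"wz":0.219,"grip":8.5},
    {"dx":-4,"dy":-42.2,"dz":-2,"wx":0,"wy":0,"wz":0.219,"grip":8.5},
    {"dx":-4,"dy":-42.2,"dz":-2,"wx":0,"wy":0,"wz":0.219,"grip":8.5},
    {"dx":-4,"dy":-42.2,"dz":-2,"wx":0,"wy":0,"wz":0.219,"grip":8.5},
    {"dx":-4,"dy":-42.2,"dz":-2,"wx":0,"wy":0,"wz":0.219,"grip":8.5},
    {"dx":-4,"dy":-42.2,"dz":-2,"wx":0,"wy":0,"wz":0.219,"grip":8.5},
  ],
)

```text
clock: 2.2
eef_pos: [0.5005, -0.2226, 0.2698]
tool_rot: [0.11, 0.994, -0.0, -0.0]
ft_force: [-0.6, 0.5, 0.7]
grip_width: 0.085
grasp_force: 0.0
```

```bash
python3 look.py w3
```

```text
2.2 [ 0.5005 -0.2226  0.2698] [ 1.101e-01  9.939e-01 -1.000e-04 -2.000e-04] [-0.42  0.33  0.22  1.47 -0.   -0.2 ]
red [449. 146.] [552.3  87.7 -11.9 151.   41.5]
red [491. 109.] [5.016e+02 1.894e+02 4.000e-01 1.279e+02 4.450e+01]
red [458.   8.] [333.5 147.8 -87.  117.8  28.5]
blue [191. 240.] [ 600.5 -343.   -13.7   55.5   46.9]
blue [320. 227.] [ 622.6 -143.1  -12.4   72.3   70.2]
blue [252. 222.] [ 594.2 -240.9   79.1   58.2   58. ]
blue [252. 128.] [ 470.4 -212.9   77.4   51.6   24.9]
blue [324. 120.] [ 478.4 -117.6   77.6   54.5   25.4]
blue [179. 110.] [ 424.3 -300.4   76.8   52.7   25.2]
white [251. 159.] [ 510.1 -221.5  -13.5   85.8   54.2]
white [318. 155.] [ 530.3 -129.7  -12.9  112.9   55.5]
white [183. 156.] [ 488.5 -314.5  -12.9  136.1   54.6]
```

View pics/w3.png

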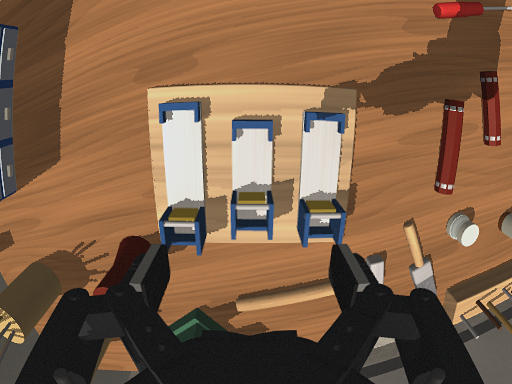

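The wrist view shows all three rows clearly. The stops are at (180,105) long, (252,125) short and (324,117) medium, and the yellow pads are below them. Next I'll measure the row frames.

Run:
```python
from h import *
g=dict(short=(.510,-.2225),medium=(.530,-.130),long=(.4885,-.315)); L=dict(short=.1,medium=.125,long=.15)
for n,fi in (("w3",True),("top0",False)):
    c=np.load(n+".npz"); m=masks(c['im'])['white']; vv,uu=np.nonzero(m); uv=np.c_[uu,vv]
    cam=ray(c,[[0,0]],fi)[0]
    for k,p in g.items():
        res=[]
        for yaw in (-12.7,):
            a=np.radians(yaw); r=np.array([np.cos(a),np.sin(a)]); s=np.array([-r[1],r[0]])
            P=plane(c,uv,.020,fi)[:,:2]; Q=np.c_[(P-p)@r,(P-p)@s]; q=Q[(abs(Q[:,1])<.04)&(abs(Q[:,0])<L[k]/2+.02)]
            mid=q[abs(q[:,0])<.03]
            bins=np.linspace(-.03,.03,13); cen=[]
            for lo,hi in zip(bins[:-1],bins[1:]):
                b=mid[(mid[:,0]>=lo)&(mid[:,0]<hi)]
                if len(b)>5: cen.append(((lo+hi)/2,(b[:,1].min()+b[:,1].max())/2,np.ptp(b[:,1])))
            cen=np.array(cen); f=np.polyfit(cen[:,0],cen[:,1],1)
            col=q[abs(q[:,1]-f[1])<.01]; u0,u1=col[:,0].min(),col[:,0].max()
            cu=(cam[:2]-p)@r; h=(.016*(u0-cu)/(cam[2]-.036) if cu<u0 else 0)
            face=u0-h*(1 if cu<u0 else 0); ctr=face+L[k]/2; ctr2=u1-(L[k]/2-.01)
            xy=np.array(p)+r*ctr+s*(f[1])
            print(n,k,'yaw',round(yaw+np.degrees(f[0]),2),'width',cen[:,2].mean().round(4),'gap',round(u1-face,4),'ctr(stop)',xy.round(4),'ctr(pad)-ctr(stop)',round(ctr2-ctr,4))
# blanks
for n,fi in (("w2",True),("top0",False)):
    pass
```

```text
w3 short yaw -13.15 width 0.0534 gap 0.1143 ctr(stop) [ 0.5152 -0.223 ] ctr(pad)-ctr(stop) 0.0243
w3 medium yaw -11.93 width 0.0539 gap 0.1053 ctr(stop) [ 0.5362 -0.1308] ctr(pad)-ctr(stop) -0.0097
w3 long yaw -13.07 width 0.0534 gap 0.1305 ctr(stop) [ 0.4944 -0.3159] ctr(pad)-ctr(stop) -0.0095
top0 short yaw -12.1 width 0.0525 gap 0.1137 ctr(stop) [ 0.5153 -0.2251] ctr(pad)-ctr(stop) 0.0237
top0 medium yaw -12.51 width 0.0533 gap 0.1365 ctr(stop) [ 0.5359 -0.1323] ctr(pad)-ctr(stop) 0.0215
top0 long yaw -12.61 width 0.0533 gap 0.164 ctr(stop) [ 0.494  -0.3177] ctr(pad)-ctr(stop) 0.024
```

```bash
python3 -c "
from h import *
inc([.552,.0924,.06],-12.1)"
```

```text
dxyz cm [ 1.74 31.69 21.01] w [ 0.001 -0.001 -0.008]
```

Request:
arm_command(
  increments=[
    {"dx":1.7,"dy":31.7,"dz":21,"wx":0,"wy":0,"wz":-0.008,"grip":8.5},
    {"dx":1.7,"dy":31.7,"dz":21,"wx":0,"wy":0,"wz":-0.008,"grip":8.5},
    {"dx":1.7,"dy":31.7,"dz":21,"wx":0,"wy":0,"wz":-0.008,"grip":8.5},
    {"dx":1.7,"dy":31.7,"dz":21,"wx":0,"wy":0,"wz":-0.008,"grip":8.5},
    {"dx":1.7,"dy":31.7,"dz":21,"wx":0,"wy":0,"wz":-0.008,"grip":8.5},
    {"dx":1.7,"dy":31.7,"dz":21,"wx":0,"wy":0,"wz":-0.008,"grip":8.5},
    {"dx":1.7,"dy":31.7,"dz":21,"wx":0,"wy":0,"wz":-0.008,"grip":8.5},
    {"dx":1.7,"dy":31.7,"dz":21,"wx":0,"wy":0,"wz":-0.008,"grip":8.5},
    {"dx":1.7,"dy":31.7,"dz":21,"wx":0,"wy":0,"wz":-0.008,"grip":8.5},
    {"dx":1.7,"dy":31.7,"dz":21,"wx":0,"wy":0,"wz":-0.008,"grip":8.5},
  ],
)

```text
clock: 3.25
eef_pos: [0.551, 0.0943, 0.06]
tool_rot: [0.103, 0.995, -0.0, -0.001]
ft_force: [0.4, 0.1, -0.5]
grip_width: 0.0851
grasp_force: 0.0
```

```bash
python3 look.py w4 | grep -v white; python3 -c "
from h import *
inc([.552,.0924,.005],-12.1)"
```

```text
3.25 [0.551  0.0943 0.06  ] [ 1.027e-01  9.947e-01 -3.000e-04 -8.000e-04] [ 0.17  0.49 -0.11  0.98 -0.    0.38]
red [249. 204.] [555.8  92.2 -11.9 157.6  31.7]
red [499. 139.] [539.4 302.6   2.9 108.6  42.3]
red [381. 114.] [5.020e+02 1.931e+02 5.000e-01 1.312e+02 3.640e+01]
blue [ 24. 326.] [ 634.9 -184.4  -53.7  187.3   48.5]
blue [  5. 184.] [486.3 -89.6 -30.9  34.8  17.6]
dxyz cm [-0.04 -0.08  5.58] w [-0.    -0.     0.003]
```

View pics/w4.png

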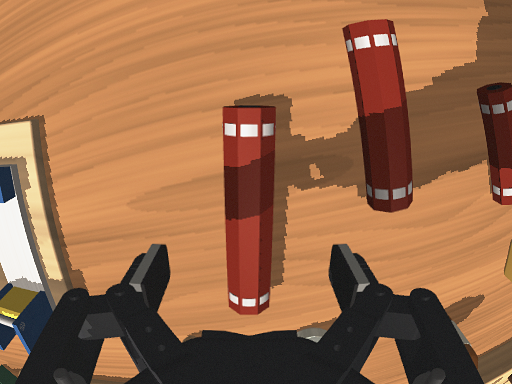

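The blank lies centred between the fingers, with bands at (249,130) and (249,300). I'll take its midpoint from those bands.

```bash
cat > bands.py <<'E'
import sys; from h import *
# midpoint of blank from the two band centres on top face (central facet): args name u1 v1 u2 v2
c=np.load(sys.argv[1]+".npz"); a=list(map(float,sys.argv[2:6])); z=float(sys.argv[6]) if len(sys.argv)>6 else .032
m=masks(c['im'])['white']; pts=[]
for u,v in (a[:2],a[2:]):
    n,l,st,ce=cv2.connectedComponentsWithStats(m.astype(np.uint8)); i=l[int(v),int(u)]; pts.append(ce[i] if i else (u,v))
P=plane(c,pts,z,True); print(np.round(pts,1).tolist(),P.round(4).tolist(),'mid',P.mean(0).round(4),'dist',np.linalg.norm(P[0]-P[1]).round(4),'yaw',np.degrees(np.arctan2(*(P[1]-P[0])[1::-1])).round(2))
E
python3 bands.py w4 249 130 249 302
```

```text
[[248.6, 130.0], [248.4, 302.0]] [[0.4918, 0.1056, 0.032], [0.6127, 0.0802, 0.032]] mid [0.5523 0.0929 0.032 ] dist 0.1236 yaw -11.87
```

Request:
arm_command(
  increments=[
    {"dx":-0.15,"dy":-0.1,"dz":3,"wx":0,"wy":0,"wz":0,"grip":8.5},
    {"dx":-0.15,"dy":-0.1,"dz":5.5,"wx":0,"wy":0,"wz":0,"grip":8.5},
    {"dx":-0.15,"dy":-0.1,"dz":5.5,"wx":0,"wy":0,"wz":0,"grip":8.5},
    {"dx":-0.15,"dy":-0.1,"dz":5.5,"wx":0,"wy":0,"wz":0,"grip":2},
    {"dx":-0.15,"dy":-0.1,"dz":5.5,"wx":0,"wy":0,"wz":0,"grip":2},
    {"dx":-0.15,"dy":-0.1,"dz":5.5,"wx":0,"wy":0,"wz":0,"grip":2},
    {"dx":-0.15,"dy":-0.1,"dz":5.5,"wx":0,"wy":0,"wz":0,"grip":2},
    {"dx":-0.15,"dy":-0.1,"dz":5.5,"wx":0,"wy":0,"wz":0,"grip":2},
    {"dx":-0.15,"dy":-0.1,"dz":5.5,"wx":0,"wy":0,"wz":0,"grip":2},
    {"dx":-0.15,"dy":-0.1,"dz":5.5,"wx":0,"wy":0,"wz":0,"grip":2},
  ],
)

```text
clock: 4.3
eef_pos: [0.5553, 0.0907, 0.0071]
tool_rot: [0.105, 0.994, 0.0, 0.002]
ft_force: [0.3, 0.5, 5.8]
grip_width: 0.0307
grasp_force: 61.1
```

```bash
cat >> h.py <<'E'
SEAT=dict(short=(.515,-.224),medium=(.536,-.1315),long=(.494,-.317)); LEN=dict(short=.1,medium=.125,long=.15); YAW=-12.6
def tcp(k,near_x,bot_far,dip,e,hz,yaw=YAW,lat=0):
    """TCP for near-bottom corner at row x=near_x from stop face, far-bottom corner bot_far above strip; e = blank centre toward tool +x of TCP, hz = blank axis above TCP (tool)"""
    L=LEN[k]; a=np.radians(yaw); r=np.array([np.cos(a),np.sin(a),0]); up=np.array([0,0,1.]); s=np.cross(up,r)
    d=r*np.cos(dip)-up*np.sin(dip); u=r*np.sin(dip)+up*np.cos(dip)
    stop=np.array([*SEAT[k],.020])-r*L/2+s*lat
    nb=stop+r*near_x+up*(bot_far+L*np.sin(dip))
    c=nb+d*L/2+u*.016
    return c+d*e-u*hz
E
python3 -c "
from h import *
inc([.5553,.0907,.15],-12.6)
p=tcp('long',-.03,.06,0,.0034,.009);print(p)
inc(p,-12.6,0,frm=([.5553,.0907,.15],-12.6,0))"
```

```text
dxyz cm [ -0.04   0.02 -14.29] w [0.001 0.003 0.009]
[ 0.46804061 -0.31119739  0.087     ]
dxyz cm [ -0.25 -41.13   6.3 ] w [0. 0. 0.]
```

Request:
arm_command(
  increments=[
    {"dx":0,"dy":0,"dz":-2,"wx":0,"wy":0,"wz":0,"grip":2},
    {"dx":0,"dy":0,"dz":-7,"wx":0,"wy":0,"wz":0,"grip":2},
    {"dx":0,"dy":-3,"dz":-11,"wx":0,"wy":0,"wz":0.009,"grip":2},
    {"dx":0,"dy":-7,"dz":-14,"wx":0,"wy":0,"wz":0.009,"grip":2},
    {"dx":0,"dy":-12,"dz":-14,"wx":0,"wy":0,"wz":0.009,"grip":2},
    {"dx":0,"dy":-17,"dz":-14,"wx":0,"wy":0,"wz":0.009,"grip":2},
    {"dx":0,"dy":-22,"dz":-14,"wx":0,"wy":0,"wz":0.009,"grip":2},
    {"dx":0,"dy":-27,"dz":-14,"wx":0,"wy":0,"wz":0.009,"grip":2},
    {"dx":0,"dy":-32,"dz":-14,"wx":0,"wy":0,"wz":0.009,"grip":2},
    {"dx":0,"dy":-37,"dz":-14,"wx":0,"wy":0,"wz":0.009,"grip":2},
  ],
)

```text
clock: 5.3
eef_pos: [0.4755, -0.2732, 0.1456]
tool_rot: [0.11, 0.994, -0.0, 0.0]
ft_force: [0.8, 0.2, -1.1]
grip_width: 0.0305
grasp_force: 60.1
```

```bash
python3 look.py w5 | grep -v white; python3 -c "
from h import *
inc(tcp('long',-.03,.06,0,.0034,.009),-12.6)
inc(tcp('long',-.03,.03,.2,.0034,.009),-12.6,.2)"
```

```text
5.3 [ 0.4755 -0.2732  0.1456] [ 1.096e-01  9.940e-01 -0.000e+00  1.000e-04] [-0.52  0.39 -0.02  1.16  0.   -0.3 ]
red [249. 212.] [ 539.  -288.3  -12.6  275.    66.3]
blue [395. 276.] [ 623.5 -128.9   38.5  130.1   58.5]
blue [333. 264.] [ 581.5 -206.1  -11.6   53.6   21.9]
blue [313. 161.] [ 470.  -212.1   76.5   53.1   28.3]
blue [404. 152.] [ 478.3 -117.9   76.5   60.    27.6]
blue [190. 132.] [ 421.8 -311.4   76.    29.9   26.1]
dxyz cm [-0.12 -3.    5.89] w [-0.007  0.001 -0.008]
dxyz cm [-0.1  -2.99  7.48] w [-0.006  0.201 -0.009]
```

View pics/w5.png

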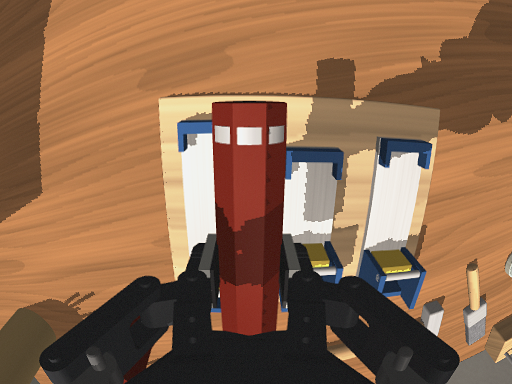

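The blank is held straight. Its near band is at (249,135) and its near end at row 103.

Run:
```python
from h import *
c=np.load("w5.npz"); P=plane(c,[[249,135],[249,104]],.1706,True); p=np.array([.4755,-.2732,.1456]); T=R.from_quat([.1096,.994,0,.0001]).as_matrix()
print(((P-p)@T*1000).round(1))
```

```text
[[ 65.2  -0.7 -25. ]
 [ 77.5  -0.7 -25. ]]
```

```bash
python3 -c "
from h import *
inc(tcp('long',-.03,.02,.2,.003,.009),-12.6,.2)"
```

```text
dxyz cm [-0.06 -2.98  8.47] w [-0.006  0.201 -0.009]
```

Request:
arm_command(
  increments=[
    {"dx":0,"dy":-3,"dz":1,"wx":0,"wy":0.1,"wz":-0.005,"grip":2},
    {"dx":0,"dy":-3,"dz":3,"wx":-0.005,"wy":0.2,"wz":-0.009,"grip":2},
    {"dx":0,"dy":-3,"dz":6,"wx":-0.005,"wy":0.2,"wz":-0.009,"grip":2},
    {"dx":0,"dy":-3,"dz":8.4,"wx":-0.005,"wy":0.2,"wz":-0.009,"grip":2},
    {"dx":0,"dy":-3,"dz":8.4,"wx":-0.005,"wy":0.2,"wz":-0.009,"grip":2},
    {"dx":0,"dy":-3,"dz":8.4,"wx":-0.005,"wy":0.2,"wz":-0.009,"grip":2},
  ],
)

```text
clock: 5.95
eef_pos: [0.4696, -0.3003, 0.0614]
tool_rot: [0.105, 0.989, 0.014, -0.1]
ft_force: [0.1, 0.2, -0.9]
grip_width: 0.0305
grasp_force: 60.2
```

```bash
cat > next.py <<'E'
import sys; from h import *; from workcell import monitor
# args: row e hz, then near_x,bot_far,dip triples; prints all increments from the present pose
k,e,hz=sys.argv[1],float(sys.argv[2]),float(sys.argv[3])
o=monitor.get_obs(); print(o['eef_pos'].round(4), (R.from_matrix(toolR(YAW,0)).inv()*R.from_quat(o['tool_rot'])).as_rotvec().round(3))
for t in sys.argv[4:]:
    n,b,d=map(float,t.split(',')); print(t,end=' '); inc(tcp(k,n,b,d,e,hz),YAW,d,obs=o)
E
python3 next.py long .003 .009 -.03,.004,.2 .004,.004,.2 .002,0,0
python3 - <<'E'
from workcell import viewer; import cv2
im,d=viewer.camera("wrist"); cv2.imwrite("pics/w6.png",im[:,:,::-1])
E
```

```text
[ 0.4696 -0.3003  0.0614] [-0.005  0.201 -0.009]
-.03,.004,.2 dxyz cm [-0.34 -1.11  1.58] w [ 0.004 -0.001  0.01 ]
.004,.004,.2 dxyz cm [-3.68 -1.14  0.9 ] w [ 0.004 -0.001  0.01 ]
.002,0,0 dxyz cm [-3.86 -1.15  2.72] w [ 0.005 -0.201  0.009]
```

View pics/w6.png

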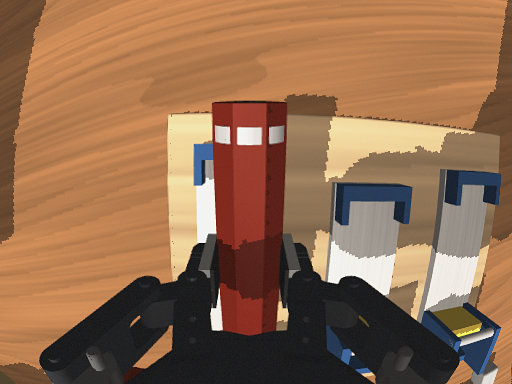

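The blank is about 11 mm off to the right of the lane, because the last reading was taken before the arm had settled. I'll correct sideways, settle, then check.

Request:
arm_command(
  increments=[
    {"dx":-0.1,"dy":-1.1,"dz":0,"wx":0.004,"wy":0,"wz":0.01,"grip":2},
    {"dx":-0.2,"dy":-1.1,"dz":0.8,"wx":0.004,"wy":0,"wz":0.01,"grip":2},
    {"dx":-0.3,"dy":-1.1,"dz":1.5,"wx":0.004,"wy":0,"wz":0.01,"grip":2},
    {"dx":-0.3,"dy":-1.1,"dz":1.5,"wx":0.004,"wy":0,"wz":0.01,"grip":2},
    {"dx":-0.3,"dy":-1.1,"dz":1.5,"wx":0.004,"wy":0,"wz":0.01,"grip":2},
    {"dx":-0.3,"dy":-1.1,"dz":1.5,"wx":0.004,"wy":0,"wz":0.01,"grip":2},
  ],
)

```text
clock: 6.6
eef_pos: [0.4675, -0.3112, 0.046]
tool_rot: [0.109, 0.989, 0.011, -0.099]
ft_force: [1.2, 0.6, -1.2]
grip_width: 0.0309
grasp_force: 60.2
```

```bash
python3 next.py long .003 .009 -.03,.004,.2 .004,.004,.2 .002,0,0
python3 - <<'E'
from workcell import viewer; import cv2
im,d=viewer.camera("wrist"); cv2.imwrite("pics/w7.png",im[:,:,::-1])
E
```

```text
[ 0.4675 -0.3112  0.046 ] [-0.   0.2  0. ]
-.03,.004,.2 dxyz cm [-0.01  0.02  0.08] w [ 0. -0. -0.]
.004,.004,.2 dxyz cm [-3.34  0.02 -0.59] w [ 0. -0. -0.]
.002,0,0 dxyz cm [-3.52  0.02  1.22] w [ 0.  -0.2 -0. ]
```

View pics/w7.png

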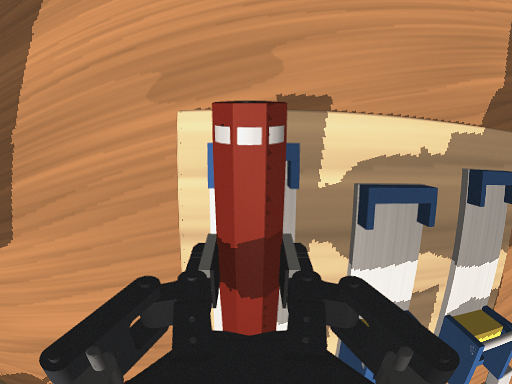

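The blank spans columns 212–286 and the stop 208–299, so the lane is about 3 mm to the right. I'll shift by 2.5 mm and push in.

Request:
arm_command(
  increments=[
    {"dx":0,"dy":0.25,"dz":0,"wx":0,"wy":0,"wz":0,"grip":2},
    {"dx":-0.7,"dy":0.25,"dz":0,"wx":0,"wy":0,"wz":0,"grip":2},
    {"dx":-1.4,"dy":0.25,"dz":-0.2,"wx":0,"wy":0,"wz":0,"grip":2},
    {"dx":-2.1,"dy":0.25,"dz":-0.4,"wx":0,"wy":0,"wz":0,"grip":2},
    {"dx":-2.8,"dy":0.25,"dz":-0.5,"wx":0,"wy":0,"wz":0,"grip":2},
    {"dx":-3.5,"dy":0.25,"dz":-0.6,"wx":0,"wy":0,"wz":0,"grip":2},
    {"dx":-3.5,"dy":0.25,"dz":-0.6,"wx":0,"wy":0,"wz":0,"grip":2},
    {"dx":-3.5,"dy":0.25,"dz":-0.6,"wx":0,"wy":0,"wz":0,"grip":2},
    {"dx":-3.5,"dy":0.25,"dz":-0.6,"wx":0,"wy":0,"wz":0,"grip":2},
  ],
)

```text
clock: 7.55
eef_pos: [0.5004, -0.316, 0.0448]
tool_rot: [0.109, 0.989, 0.012, -0.102]
ft_force: [-7.8, 1.4, 2.8]
grip_width: 0.0307
grasp_force: 60.5
```

```bash
sed -i 's/^SEAT=.*; LEN/SEAT=dict(short=(.5155,-.222),medium=(.5365,-.1295),long=(.4945,-.315)); LEN/' h.py; python3 next.py long .003 .009 .004,.004,.2 .004,.002,.1 .002,0,0
python3 - <<'E'
from workcell import viewer; import cv2
im,d=viewer.camera("wrist"); cv2.imwrite("pics/w8.png",im[:,:,::-1])
E
```

```text
[ 0.5004 -0.316   0.0448] [-0.     0.206  0.001]
.004,.004,.2 dxyz cm [-0.08 -0.03 -0.05] w [ 0.001 -0.006 -0.001]
.004,.002,.1 dxyz cm [-0.31 -0.03  0.82] w [ 0.001 -0.106 -0.001]
.002,0,0 dxyz cm [-0.27 -0.03  1.76] w [ 0.    -0.206 -0.001]
```

View pics/w8.png

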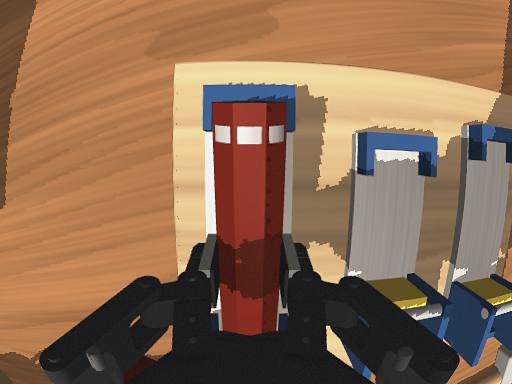

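The blank is centred over the row, with the stop spanning columns 203–296. Its near end is just past the stop's inner face, and the push of about 8 N matches the spring. Now I'll lower the near end.

Request:
arm_command(
  increments=[
    {"dx":-0.25,"dy":0,"dz":0.4,"wx":0,"wy":-0.05,"wz":0,"grip":2},
    {"dx":-0.4,"dy":0,"dz":0.8,"wx":0,"wy":-0.1,"wz":0,"grip":2},
    {"dx":-0.4,"dy":0,"dz":1.3,"wx":0,"wy":-0.15,"wz":0,"grip":2},
    {"dx":-0.35,"dy":0,"dz":1.75,"wx":0,"wy":-0.2,"wz":0,"grip":2},
    {"dx":-0.3,"dy":0,"dz":1.8,"wx":0,"wy":-0.205,"wz":0,"grip":2},
    {"dx":-0.3,"dy":0,"dz":1.8,"wx":0,"wy":-0.205,"wz":0,"grip":2},
    {"dx":-0.3,"dy":0,"dz":1.8,"wx":0,"wy":-0.205,"wz":0,"grip":2},
  ],
)

```text
clock: 8.3
eef_pos: [0.5003, -0.3161, 0.0271]
tool_rot: [0.11, 0.994, -0.0, 0.0]
ft_force: [-8.8, 2.4, 7.8]
grip_width: 0.0303
grasp_force: 61.2
```

```bash
python3 next.py long .003 .009 .002,0,0
```

```text
[ 0.5003 -0.3161  0.0271] [ 0.    -0.001  0.001]
.002,0,0 dxyz cm [ 0.09 -0.02  0.01] w [-0.     0.001 -0.001]
```

Request:
arm_command(
  increments=[
    {"dx":0,"dy":0,"dz":0,"wx":0,"wy":0,"wz":0,"grip":5.5},
    {"dx":0,"dy":0,"dz":0,"wx":0,"wy":0,"wz":0,"grip":5.5},
    {"dx":0,"dy":0,"dz":0,"wx":0,"wy":0,"wz":0,"grip":5.5},
    {"dx":0,"dy":0,"dz":-0.5,"wx":0,"wy":0,"wz":0,"grip":5.5},
    {"dx":0,"dy":0,"dz":-3,"wx":0,"wy":0,"wz":0,"grip":5.5},
    {"dx":0,"dy":0,"dz":-8,"wx":0,"wy":0,"wz":0,"grip":5.5},
    {"dx":0,"dy":0,"dz":-13,"wx":0,"wy":0,"wz":0,"grip":7},
    {"dx":0,"dy":0,"dz":-18,"wx":0,"wy":0,"wz":0,"grip":8.5},
    {"dx":0,"dy":0,"dz":-18,"wx":0,"wy":0,"wz":0,"grip":8.5},
    {"dx":0,"dy":0,"dz":-18,"wx":0,"wy":0,"wz":0,"grip":8.5},
  ],
)

```text
clock: 9.3
eef_pos: [0.5024, -0.317, 0.209]
tool_rot: [0.11, 0.994, -0.001, 0.005]
ft_force: [0.4, 0.6, 0.2]
grip_width: 0.085
grasp_force: 0.0
```

```bash
python3 look.py w9; python3 bands.py w9 10 10 11 11 >/dev/null; python3 -c "
from h import *
inc([.5005,.194,.06],0.2)"
python3 - <<'E'
from h import *
c=np.load("w9.npz"); m=masks(c['im'])['red']
for b in blobs(m,300,13):
    P=plane(c,b,.052,True); print(b.min(0),b.max(0),rect(P))
t=np.array([.4945,-.315,.052]); print(proj(c,t,True))
E
```

```text
9.3 [ 0.5024 -0.317   0.209 ] [ 0.1099  0.9939 -0.0014  0.0048] [-0.56  0.43  0.22  1.35  0.   -0.34]
red [186. 258.] [ 610.6 -429.3   39.3   60.    42.2]
red [250. 156.] [ 500.4 -316.5  -12.8  159.5   33.1]
blue [250. 246.] [ 603.  -340.7   77.5   61.3   56.5]
blue [401. 225.] [ 624.3 -136.9   76.4   91.    75.9]
blue [331. 218.] [ 589.3 -232.1  -13.2   76.    73. ]
blue [336. 115.] [ 470.  -212.    76.8   52.6   26.1]
blue [412. 111.] [ 479.7 -114.9   77.4   53.1   25.3]
blue [250.  89.] [ 425.  -299.7   77.4   51.    24.9]
blue [ 10. 106.] [ 347.9 -616.7  -24.7  303.4   64.1]
white [440. 280.] [763.7 -53.7  -0.9  77.6  25.8]
white [337. 211.] [ 589.1 -222.7   76.7   47.    17.9]
white [400. 161.] [ 538.8 -132.   -12.6   94.    54.8]
white [330. 158.] [ 514.8 -223.5  -13.2   81.6   55.1]
white [230. 153.] [ 489.6 -337.   -12.9  125.3   10.9]
dxyz cm [11.31 49.78 14.6 ] w [-0.001  0.006 -0.224]
[167 243] [203 280] [ 593.2 -417.4   39.3   54.5   38.4]
[235  90] [265 224] [ 493.  -314.9  -12.8  145.    30.1]
[[250.15376178 162.03236342]]
```

Request:
arm_command(
  increments=[
    {"dx":11.3,"dy":49.8,"dz":5,"wx":0,"wy":0,"wz":-0.224,"grip":8.5},
    {"dx":11.3,"dy":49.8,"dz":5,"wx":0,"wy":0,"wz":-0.224,"grip":8.5},
    {"dx":11.3,"dy":49.8,"dz":5,"wx":0,"wy":0,"wz":-0.224,"grip":8.5},
    {"dx":11.3,"dy":49.8,"dz":5,"wx":0,"wy":0,"wz":-0.224,"grip":8.5},
    {"dx":11.3,"dy":49.8,"dz":5,"wx":0,"wy":0,"wz":-0.224,"grip":8.5},
    {"dx":11.3,"dy":49.8,"dz":5,"wx":0,"wy":0,"wz":-0.224,"grip":8.5},
    {"dx":11.3,"dy":49.8,"dz":5,"wx":0,"wy":0,"wz":-0.224,"grip":8.5},
    {"dx":11.3,"dy":49.8,"dz":5,"wx":0,"wy":0,"wz":-0.224,"grip":8.5},
    {"dx":11.3,"dy":49.8,"dz":5,"wx":0,"wy":0,"wz":-0.224,"grip":8.5},
    {"dx":11.3,"dy":49.8,"dz":5,"wx":0,"wy":0,"wz":-0.224,"grip":8.5},
  ],
)

```text
clock: 10.35
eef_pos: [0.4982, 0.1828, 0.1549]
tool_rot: [-0.002, 1.0, -0.001, 0.0]
ft_force: [1.0, -0.7, 0.2]
grip_width: 0.085
grasp_force: 0.0
```

Request:
arm_command(
  increments=[
    {"dx":0,"dy":0,"dz":4,"wx":0,"wy":0,"wz":0,"grip":8.5},
    {"dx":0,"dy":0,"dz":8,"wx":0,"wy":0,"wz":0,"grip":8.5},
    {"dx":0,"dy":0,"dz":8,"wx":0,"wy":0,"wz":0,"grip":8.5},
    {"dx":0,"dy":0,"dz":8,"wx":0,"wy":0,"wz":0,"grip":8.5},
    {"dx":0,"dy":0,"dz":8,"wx":0,"wy":0,"wz":0,"grip":8.5},
    {"dx":0,"dy":0,"dz":8,"wx":0,"wy":0,"wz":0,"grip":8.5},
  ],
)

```text
clock: 10.95
eef_pos: [0.5021, 0.1813, 0.0794]
tool_rot: [-0.001, 1.0, 0.0, 0.004]
ft_force: [0.0, 0.5, -0.0]
grip_width: 0.0852
grasp_force: 0.0
```

```bash
python3 look.py w10 | grep -v blue
python3 - <<'E'
from h import *
c=np.load("w9.npz"); m=masks(c['im'])['red']; r=np.array([np.cos(np.radians(-12.6)),np.sin(np.radians(-12.6))])
for x in (-.055,0,.04):
    t=np.r_[np.array([.4945,-.315])+r*x,.052]; u=proj(c,t,True)[0]; o,d=ray(c,[u],True); V=c['view']
    # depth along the optical axis
    cosz=-(V[:3,:3]@d[0])[2]; print(x,(o+d[0]*c['d'][int(u[1]+.5),int(u[0]+.5)]/cosz).round(4))
E
```

```text
10.95 [0.5021 0.1813 0.0794] [-1.4e-03  1.0e+00  1.0e-04  4.2e-03] [ 0.35  0.41 -0.17  0.98 -0.    0.35]
red [403. 235.] [538.2 313.4  12.9 119.1  37. ]
red [270. 195.] [5.033e+02 1.955e+02 5.000e-01 1.326e+02 3.160e+01]
-0.055 [ 0.4409 -0.303   0.0505]
0 [ 0.4946 -0.315   0.0515]
0.04 [ 0.5338 -0.3238  0.0513]
```

```bash
cat > bl.py <<'E'
import sys; from h import *
# bands of a blank near column u: white pieces inside its closed red blob, on the top face
c=np.load(sys.argv[1]+".npz"); u=float(sys.argv[2]); m=masks(c['im'])
b=min(blobs(m['red'],300,25),key=lambda b:abs(b[:,0].mean()-u)); f=np.zeros(m['red'].shape,np.uint8); cv2.fillPoly(f,[b],1)
n,l,st,ce=cv2.connectedComponentsWithStats((m['white']&(f>0)).astype(np.uint8))
I=[i for i in range(1,n) if st[i,4]>25]; print(b.min(0),b.max(0)); 
for i in I: print(ce[i].round(1),st[i,4],plane(c,[ce[i]],.032,True)[0].round(4))
E
python3 bl.py w10 270
```

```text
[248 117] [294 282]
[254.1 138.5] 117 [0.4501 0.1836 0.032 ]
[271.8 139.6] 152 [0.4508 0.1949 0.032 ]
[286.5 139.3] 56 [0.4505 0.2045 0.032 ]
[254.  266.5] 66 [0.5469 0.1844 0.032 ]
[281.3 267. ] 28 [0.5476 0.2053 0.032 ]
[268.9 269.4] 101 [0.5497 0.1958 0.032 ]
```

```bash
python3 -c "
from h import *
inc([.5003,.195,.0055],0.5)"
```

```text
dxyz cm [0.23 1.38 7.38] w [ 0.     0.008 -0.006]
```

Request:
arm_command(
  increments=[
    {"dx":0.2,"dy":1.4,"dz":2,"wx":0,"wy":0.008,"wz":-0.006,"grip":8.5},
    {"dx":0.2,"dy":1.4,"dz":5,"wx":0,"wy":0.008,"wz":-0.006,"grip":8.5},
    {"dx":0.2,"dy":1.4,"dz":7.3,"wx":0,"wy":0.008,"wz":-0.006,"grip":8.5},
    {"dx":0.2,"dy":1.4,"dz":7.3,"wx":0,"wy":0.008,"wz":-0.006,"grip":8.5},
    {"dx":0.2,"dy":1.4,"dz":7.3,"wx":0,"wy":0.008,"wz":-0.006,"grip":2},
    {"dx":0.2,"dy":1.4,"dz":7.3,"wx":0,"wy":0.008,"wz":-0.006,"grip":2},
    {"dx":0.2,"dy":1.4,"dz":7.3,"wx":0,"wy":0.008,"wz":-0.006,"grip":2},
    {"dx":0.2,"dy":1.4,"dz":7.3,"wx":0,"wy":0.008,"wz":-0.006,"grip":2},
    {"dx":0.2,"dy":1.4,"dz":7.3,"wx":0,"wy":0.008,"wz":-0.006,"grip":2},
    {"dx":0.2,"dy":1.4,"dz":7.3,"wx":0,"wy":0.008,"wz":-0.006,"grip":2},
  ],
)

```text
clock: 12.0
eef_pos: [0.5001, 0.1956, 0.006]
tool_rot: [-0.005, 1.0, -0.0, 0.0]
ft_force: [-0.7, -0.2, 5.4]
grip_width: 0.0305
grasp_force: 60.8
```

```bash
python3 -c "
from h import *
p=tcp('medium',-.03,.06,0,.0,.009);print(p)
inc([p[0],p[1],.15],-12.6)"
```

```text
[ 0.5072225 -0.1229557  0.087    ]
dxyz cm [ -0.41 -31.86 -14.4 ] w [-0.     0.     0.229]
```

Request:
arm_command(
  increments=[
    {"dx":0,"dy":0,"dz":-3,"wx":0,"wy":0,"wz":0,"grip":2},
    {"dx":0,"dy":0,"dz":-7,"wx":0,"wy":0,"wz":0,"grip":2},
    {"dx":0,"dy":-3,"dz":-11,"wx":0,"wy":0,"wz":0.05,"grip":2},
    {"dx":-0.1,"dy":-6,"dz":-14.4,"wx":0,"wy":0,"wz":0.1,"grip":2},
    {"dx":-0.2,"dy":-11,"dz":-14.4,"wx":0,"wy":0,"wz":0.15,"grip":2},
    {"dx":-0.3,"dy":-16,"dz":-14.4,"wx":0,"wy":0,"wz":0.2,"grip":2},
    {"dx":-0.4,"dy":-21,"dz":-14.4,"wx":0,"wy":0,"wz":0.229,"grip":2},
    {"dx":-0.4,"dy":-26,"dz":-14.4,"wx":0,"wy":0,"wz":0.229,"grip":2},
    {"dx":-0.4,"dy":-30,"dz":-14.4,"wx":0,"wy":0,"wz":0.229,"grip":2},
    {"dx":-0.4,"dy":-31.9,"dz":-14.4,"wx":0,"wy":0,"wz":0.229,"grip":2},
  ],
)

```text
clock: 13.0
eef_pos: [0.5058, -0.1272, 0.1489]
tool_rot: [0.111, 0.994, -0.001, -0.001]
ft_force: [0.4, -0.6, -1.5]
grip_width: 0.031
grasp_force: 59.9
```

Request:
arm_command(
  increments=[
    {"dx":0,"dy":0,"dz":0,"wx":0,"wy":0.1,"wz":0,"grip":2},
    {"dx":0,"dy":0,"dz":0,"wx":0,"wy":0.2,"wz":0,"grip":2},
    {"dx":0,"dy":0,"dz":3,"wx":0,"wy":0.2,"wz":0,"grip":2},
    {"dx":0,"dy":0,"dz":5,"wx":0,"wy":0.2,"wz":0,"grip":2},
    {"dx":0,"dy":0,"dz":5,"wx":0,"wy":0.2,"wz":0,"grip":2},
    {"dx":0,"dy":0,"dz":5,"wx":0,"wy":0.2,"wz":0,"grip":2},
    {"dx":0,"dy":0,"dz":5,"wx":0,"wy":0.2,"wz":0,"grip":2},
  ],
)

```text
clock: 13.7
eef_pos: [0.5069, -0.1239, 0.1001]
tool_rot: [0.109, 0.989, 0.01, -0.1]
ft_force: [-0.8, 0.6, -1.3]
grip_width: 0.0307
grasp_force: 59.9
```

```bash
cat > held.py <<'E'
import sys; from h import *; from workcell import monitor,viewer
# where the held blank's near band/end lies in the tool frame, and lateral offset of the stop (blue) ahead of it
k,hz=sys.argv[1],float(sys.argv[2]); o=monitor.get_obs(); c=viewer.get_calibration("wrist"); im,_=viewer.camera("wrist")
cv2.imwrite("pics/held_%s.png"%k,im[:,:,::-1])
T=R.from_quat(o['tool_rot']).as_matrix(); m=masks(im); og,d=ray(c,[[0,0]],True)
def onplane(uv,h): # plane at h behind TCP in the tool frame
    og,d=ray(c,uv,True); q=(og-o['eef_pos'])@T; e=d@T; t=(-h-q[2])/e[:,2]; return (q+e*t[:,None])*1000
b=min(blobs(m['red'],1500,25),key=lambda b:abs(b[:,0].mean()-249)); P=onplane(b,hz+.016)
print('red cols',b[:,0].min(),b[:,0].max(),'near end tool x mm',P[:,0].max().round(1),'e mm',(P[:,0].max()-LEN[k]*500).round(1))
for b in blobs(m['blue'],150):
    W=plane(c,b,.032,True); print('blue',b.mean(0).round(),rect(W),'tool y mm of centre',((np.r_[(W.min(0)+W.max(0))[:2]/2,.03]-o['eef_pos'])@T*1000).round(1))
E
python3 held.py medium .010; python3 next.py medium 0 .010 -.03,.02,.2 -.03,.004,.2
```

```text
red cols 213 286 near end tool x mm 64.9 e mm 2.4
blue [163. 343.] [ 608.8 -228.6  -51.5   44.6   15.5] tool y mm of centre [-133.7  -80.8   44.5]
blue [ 72. 320.] [ 576.2 -325.1  -64.    70.2   12.2] tool y mm of centre [-123.7 -180.4   46.7]
blue [ 35. 327.] [ 588.4 -389.8  -59.7   92.6   48.1] tool y mm of centre [-151.6 -239.4   41.2]
blue [135. 194.] [ 470.4 -212.3   77.8   56.2   26.3] tool y mm of centre [  2.1 -94.   72.1]
blue [ 44. 166.] [ 425.1 -297.5   77.    63.1   25. ] tool y mm of centre [  27.5 -187.3   77.5]
[ 0.507  -0.1239  0.1003] [ 0.002  0.2   -0.   ]
-.03,.02,.2 dxyz cm [-0.83  0.11  4.11] w [-0.002  0.     0.   ]
-.03,.004,.2 dxyz cm [-1.14  0.11  5.68] w [-0.002  0.     0.   ]
```

Request:
arm_command(
  increments=[
    {"dx":-0.8,"dy":0.1,"dz":4.1,"wx":0,"wy":0,"wz":0,"grip":2},
    {"dx":-1.2,"dy":0.1,"dz":5.6,"wx":0,"wy":0,"wz":0,"grip":2},
    {"dx":-1.2,"dy":0.1,"dz":5.6,"wx":0,"wy":0,"wz":0,"grip":2},
    {"dx":-1.9,"dy":0.1,"dz":5.5,"wx":0,"wy":0,"wz":0,"grip":2},
    {"dx":-2.6,"dy":0.1,"dz":5.35,"wx":0,"wy":0,"wz":0,"grip":2},
    {"dx":-3.3,"dy":0.1,"dz":5.2,"wx":0,"wy":0,"wz":0,"grip":2},
    {"dx":-4,"dy":0.1,"dz":5.1,"wx":0,"wy":0,"wz":0,"grip":2},
    {"dx":-4.7,"dy":0.1,"dz":5,"wx":0,"wy":0,"wz":0,"grip":2},
    {"dx":-4.7,"dy":0.1,"dz":5,"wx":0,"wy":0,"wz":0,"grip":2},
    {"dx":-4.7,"dy":0.1,"dz":5,"wx":0,"wy":0,"wz":0,"grip":2},
  ],
)

```text
clock: 14.75
eef_pos: [0.5402, -0.1305, 0.0418]
tool_rot: [0.109, 0.989, 0.01, -0.102]
ft_force: [-8.0, 1.5, 7.6]
grip_width: 0.0309
grasp_force: 60.7
```

```bash
python3 held.py medium .010; python3 next.py medium .001 .010 .004,.004,.2 .004,.002,.1 .002,0,0
```

```text
red cols 213 285 near end tool x mm 63.8 e mm 1.3
blue [ 29. 335.] [ 595.9 -341.3  -55.9  125.9   50.7] tool y mm of centre [-107.  -189.3   -9.9]
blue [ 97. 157.] [ 470.3 -212.    77.5   58.5   25.8] tool y mm of centre [ 47.2 -95.   22.1]
blue [249. 128.] [ 478.9 -117.4   77.5   52.2   26. ] tool y mm of centre [58.8 -0.5 24.3]
blue [ 15. 126.] [ 429.3 -279.2   77.4   31.2   26.5] tool y mm of centre [  72.8 -168.1   27.6]
[ 0.5401 -0.1305  0.0418] [ 0.002  0.206 -0.   ]
.004,.004,.2 dxyz cm [-0.11  0.02 -0.05] w [-0.002 -0.006  0.   ]
.004,.002,.1 dxyz cm [-0.31  0.02  0.72] w [-0.002 -0.106  0.   ]
.002,0,0 dxyz cm [-0.25  0.02  1.56] w [-0.002 -0.206  0.   ]
```

Request:
arm_command(
  increments=[
    {"dx":-0.25,"dy":0,"dz":0.3,"wx":0,"wy":-0.05,"wz":0,"grip":2},
    {"dx":-0.4,"dy":0,"dz":0.7,"wx":0,"wy":-0.1,"wz":0,"grip":2},
    {"dx":-0.4,"dy":0,"dz":1.1,"wx":0,"wy":-0.15,"wz":0,"grip":2},
    {"dx":-0.35,"dy":0,"dz":1.5,"wx":0,"wy":-0.2,"wz":0,"grip":2},
    {"dx":-0.3,"dy":0,"dz":1.6,"wx":0,"wy":-0.205,"wz":0,"grip":2},
    {"dx":-0.3,"dy":0,"dz":1.6,"wx":0,"wy":-0.205,"wz":0,"grip":2},
    {"dx":-0.3,"dy":0,"dz":1.6,"wx":0,"wy":-0.205,"wz":0,"grip":2},
  ],
)

```text
clock: 15.5
eef_pos: [0.54, -0.1305, 0.026]
tool_rot: [0.11, 0.994, -0.001, 0.0]
ft_force: [-8.0, 3.1, 11.5]
grip_width: 0.0304
grasp_force: 61.4
```

Level, at the expected height, and in contact with the strip. Releasing.

Request:
arm_command(
  increments=[
    {"dx":0,"dy":0,"dz":0,"wx":0,"wy":0,"wz":0,"grip":5.5},
    {"dx":0,"dy":0,"dz":0,"wx":0,"wy":0,"wz":0,"grip":5.5},
    {"dx":0,"dy":0,"dz":0,"wx":0,"wy":0,"wz":0,"grip":5.5},
    {"dx":0,"dy":0,"dz":-0.5,"wx":0,"wy":0,"wz":0,"grip":5.5},
    {"dx":0,"dy":0,"dz":-3,"wx":0,"wy":0,"wz":0,"grip":5.5},
    {"dx":0,"dy":0,"dz":-8,"wx":0,"wy":0,"wz":0,"grip":5.5},
    {"dx":0,"dy":0,"dz":-13,"wx":0,"wy":0,"wz":0,"grip":7},
    {"dx":0,"dy":0,"dz":-18,"wx":0,"wy":0,"wz":0,"grip":8.5},
    {"dx":0,"dy":0,"dz":-18,"wx":0,"wy":0,"wz":0,"grip":8.5},
    {"dx":0,"dy":0,"dz":-18,"wx":0,"wy":0,"wz":0,"grip":8.5},
  ],
)

```text
clock: 16.5
eef_pos: [0.5421, -0.1306, 0.2061]
tool_rot: [0.109, 0.994, -0.001, 0.003]
ft_force: [0.0, 0.9, -0.4]
grip_width: 0.0851
grasp_force: 0.0
```

```bash
cat > seated.py <<'E'
import sys; from h import *
n=sys.argv[1]; c=np.load(n+".npz"); m=masks(c['im'])['red']; V=c['view']; a=np.radians(YAW); r=np.array([np.cos(a),np.sin(a)])
for k in sys.argv[2:]:
    u=proj(c,[*SEAT[k],.052],True)[0]
    b=min(blobs(m,300,13),key=lambda b:np.hypot(*(b.mean(0)-u))); print(k,rect(plane(c,b,.052,True)),SEAT[k])
    for x in (-.8,0,.5):
        t=np.r_[np.array(SEAT[k])+r*x*LEN[k]/2,.052]; u=proj(c,t,True)[0]; o,d=ray(c,[u],True)
        print('  z',x,(o+d[0]*c['d'][int(u[1]+.5),int(u[0]+.5)]/-(V[:3,:3]@d[0])[2])[2].round(4))
E
python3 look.py w11|head -1; python3 seated.py w11 medium long
python3 -c "
from h import *
inc([.538,.3145,.15],12.6)"
```

```text
16.5 [ 0.5421 -0.1306  0.2061] [ 0.1095  0.994  -0.0013  0.0034] [-0.24  0.36  0.1   1.31 -0.   -0.02]
medium [ 534.5 -129.6  -13.   120.1   30. ] (0.5365, -0.1295)
  z -0.8 0.0526
  z 0 0.0518
  z 0.5 0.0519
long [ 494.4 -308.4  -12.7  146.1   31.6] (0.4945, -0.315)
  z -0.8 0.0518
  z 0 0.0507
  z 0.5 0.0507
dxyz cm [ 9.97 43.36  5.3 ] w [-0.002  0.002 -0.439]
```

Request:
arm_command(
  increments=[
    {"dx":10,"dy":43.4,"dz":5.3,"wx":0,"wy":0,"wz":-0.439,"grip":8.5},
    {"dx":10,"dy":43.4,"dz":5.3,"wx":0,"wy":0,"wz":-0.439,"grip":8.5},
    {"dx":10,"dy":43.4,"dz":5.3,"wx":0,"wy":0,"wz":-0.439,"grip":8.5},
    {"dx":10,"dy":43.4,"dz":5.3,"wx":0,"wy":0,"wz":-0.439,"grip":8.5},
    {"dx":10,"dy":43.4,"dz":5.3,"wx":0,"wy":0,"wz":-0.439,"grip":8.5},
    {"dx":10,"dy":43.4,"dz":5.3,"wx":0,"wy":0,"wz":-0.439,"grip":8.5},
    {"dx":10,"dy":43.4,"dz":5.3,"wx":0,"wy":0,"wz":-0.439,"grip":8.5},
    {"dx":10,"dy":43.4,"dz":5.3,"wx":0,"wy":0,"wz":-0.439,"grip":8.5},
    {"dx":10,"dy":43.4,"dz":5.3,"wx":0,"wy":0,"wz":-0.439,"grip":8.5},
    {"dx":10,"dy":43.4,"dz":5.3,"wx":0,"wy":0,"wz":-0.439,"grip":8.5},
  ],
)

```text
clock: 17.55
eef_pos: [0.535, 0.3202, 0.1455]
tool_rot: [-0.113, 0.994, -0.001, -0.002]
ft_force: [-0.3, -0.8, -0.7]
grip_width: 0.0852
grasp_force: 0.0
```

Request:
arm_command(
  increments=[
    {"dx":0,"dy":0,"dz":4,"wx":0,"wy":0,"wz":0,"grip":8.5},
    {"dx":0,"dy":0,"dz":7,"wx":0,"wy":0,"wz":0,"grip":8.5},
    {"dx":0,"dy":0,"dz":7,"wx":0,"wy":0,"wz":0,"grip":8.5},
    {"dx":0,"dy":0,"dz":7,"wx":0,"wy":0,"wz":0,"grip":8.5},
    {"dx":0,"dy":0,"dz":7,"wx":0,"wy":0,"wz":0,"grip":8.5},
    {"dx":0,"dy":0,"dz":7,"wx":0,"wy":0,"wz":0,"grip":8.5},
  ],
)

```text
clock: 18.15
eef_pos: [0.5392, 0.3152, 0.082]
tool_rot: [-0.109, 0.994, -0.001, 0.002]
ft_force: [0.9, 1.0, -0.1]
grip_width: 0.0851
grasp_force: 0.0
```

```bash
python3 look.py w12|grep -v blue; python3 bl.py w12 249
```

```text
18.15 [0.5392 0.3152 0.082 ] [-1.094e-01  9.940e-01 -5.000e-04  2.400e-03] [ 0.53  0.58  0.11  1.1  -0.    0.31]
red [252. 196.] [539.1 316.4  13.2 108.5  31.6]
white [ 32. 317.] [746.3  88.7 -29.5  49.1  39.6]
white [492. 340.] [721.  780.2  56.9 423.3  46.7]
[229 133] [274 268]
[234.7 156.8] 95 [0.5028 0.2965 0.032 ]
[265.9 157.3] 47 [0.4987 0.3167 0.032 ]
[252.  158.5] 149 [0.5015 0.3079 0.032 ]
[237.7 252. ] 65 [0.5734 0.3133 0.032 ]
[264.7 252.4] 29 [0.5693 0.3331 0.032 ]
[252.1 254.6] 106 [0.5733 0.3243 0.032 ]
```

```bash
python3 -c "
from h import *
inc([.5374,.316,.0055],12.9)"
```

```text
dxyz cm [0.18 0.13 7.64] w [-0.002  0.004 -0.006]
```

Request:
arm_command(
  increments=[
    {"dx":0.2,"dy":0.1,"dz":2,"wx":0,"wy":0.004,"wz":-0.006,"grip":8.5},
    {"dx":0.2,"dy":0.1,"dz":5,"wx":0,"wy":0.004,"wz":-0.006,"grip":8.5},
    {"dx":0.2,"dy":0.1,"dz":7.6,"wx":0,"wy":0.004,"wz":-0.006,"grip":8.5},
    {"dx":0.2,"dy":0.1,"dz":7.6,"wx":0,"wy":0.004,"wz":-0.006,"grip":8.5},
    {"dx":0.2,"dy":0.1,"dz":7.6,"wx":0,"wy":0.004,"wz":-0.006,"grip":2},
    {"dx":0.2,"dy":0.1,"dz":7.6,"wx":0,"wy":0.004,"wz":-0.006,"grip":2},
    {"dx":0.2,"dy":0.1,"dz":7.6,"wx":0,"wy":0.004,"wz":-0.006,"grip":2},
    {"dx":0.2,"dy":0.1,"dz":7.6,"wx":0,"wy":0.004,"wz":-0.006,"grip":2},
    {"dx":0.2,"dy":0.1,"dz":7.6,"wx":0,"wy":0.004,"wz":-0.006,"grip":2},
    {"dx":0.2,"dy":0.1,"dz":7.6,"wx":0,"wy":0.004,"wz":-0.006,"grip":2},
  ],
)

```text
clock: 19.2
eef_pos: [0.5372, 0.316, 0.006]
tool_rot: [-0.113, 0.994, -0.001, 0.001]
ft_force: [-0.1, -0.6, 5.6]
grip_width: 0.0305
grasp_force: 61.0
```

```bash
python3 -c "
from h import *
p=tcp('short',-.03,.06,0,.0,.009);print(p)
inc([p[0],p[1],.15],-12.6)"
```

```text
[ 0.4862225 -0.2154557  0.087    ]
dxyz cm [ 16.85 -50.68 -14.34] w [-0.001  0.001  0.446]
```

Request:
arm_command(
  increments=[
    {"dx":0,"dy":0,"dz":-3,"wx":0,"wy":0,"wz":0,"grip":2},
    {"dx":0,"dy":0,"dz":-7,"wx":0,"wy":0,"wz":0,"grip":2},
    {"dx":1,"dy":-3,"dz":-11,"wx":0,"wy":0,"wz":0.05,"grip":2},
    {"dx":2,"dy":-7,"dz":-14.3,"wx":0,"wy":0,"wz":0.1,"grip":2},
    {"dx":16.8,"dy":-50.7,"dz":-14.3,"wx":0,"wy":0,"wz":0.446,"grip":2},
    {"dx":16.8,"dy":-50.7,"dz":-14.3,"wx":0,"wy":0,"wz":0.446,"grip":2},
    {"dx":16.8,"dy":-50.7,"dz":-14.3,"wx":0,"wy":0,"wz":0.446,"grip":2},
    {"dx":16.8,"dy":-50.7,"dz":-14.3,"wx":0,"wy":0,"wz":0.446,"grip":2},
    {"dx":16.8,"dy":-50.7,"dz":-14.3,"wx":0,"wy":0,"wz":0.446,"grip":2},
    {"dx":16.8,"dy":-50.7,"dz":-14.3,"wx":0,"wy":0,"wz":0.446,"grip":2},
  ],
)

```text
clock: 20.2
eef_pos: [0.5016, -0.0545, 0.1477]
tool_rot: [0.11, 0.994, -0.002, -0.001]
ft_force: [0.5, -1.5, -0.5]
grip_width: 0.0306
grasp_force: 60.2
```

```bash
python3 next.py short 0.0005 .010 -.03,.06,.2
```

```text
[ 0.5016 -0.0545  0.1477] [0.004 0.001 0.   ]
-.03,.06,.2 dxyz cm [ -2.08 -16.03   5.25] w [-0.003  0.199 -0.   ]
```

Request:
arm_command(
  increments=[
    {"dx":-0.5,"dy":-5,"dz":0,"wx":0,"wy":0,"wz":0,"grip":2},
    {"dx":-1,"dy":-10,"dz":0,"wx":0,"wy":0.1,"wz":0,"grip":2},
    {"dx":-2,"dy":-15,"dz":0,"wx":0,"wy":0.2,"wz":0,"grip":2},
    {"dx":-2,"dy":-16,"dz":2,"wx":0,"wy":0.2,"wz":0,"grip":2},
    {"dx":-2,"dy":-16,"dz":5,"wx":0,"wy":0.2,"wz":0,"grip":2},
    {"dx":-2,"dy":-16,"dz":5,"wx":0,"wy":0.2,"wz":0,"grip":2},
    {"dx":-2,"dy":-16,"dz":5,"wx":0,"wy":0.2,"wz":0,"grip":2},
    {"dx":-2,"dy":-16,"dz":5,"wx":0,"wy":0.2,"wz":0,"grip":2},
  ],
)

```text
clock: 21.0
eef_pos: [0.4875, -0.213, 0.0995]
tool_rot: [0.109, 0.989, 0.009, -0.099]
ft_force: [-0.1, -0.1, -0.4]
grip_width: 0.0304
grasp_force: 60.1
```

```bash
python3 held.py short .010; python3 next.py short 0.001 .010 -.03,.02,.2 -.03,.004,.2 .004,.004,.2
```

```text
red cols 213 284 near end tool x mm 55.5 e mm 5.5
blue [337. 344.] [ 627.1 -161.9   26.3   54.2   16.1] tool y mm of centre [-132.2   85.1   43.9]
blue [157. 348.] [ 596.8 -327.3  -51.8   68.8   15.6] tool y mm of centre [-139.8  -92.4   43.1]
blue [360. 179.] [ 478.7 -118.2   77.    55.8   26.1] tool y mm of centre [15.  91.3 73.6]
blue [129. 162.] [ 424.8 -299.2   77.1   57.    25.4] tool y mm of centre [ 27.8 -97.8  76.9]
[ 0.4878 -0.2131  0.0998] [ 0.004  0.198 -0.   ]
-.03,.02,.2 dxyz cm [-0.89 -0.25  4.33] w [-0.004  0.002 -0.   ]
-.03,.004,.2 dxyz cm [-1.2  -0.24  5.9 ] w [-0.004  0.002 -0.   ]
.004,.004,.2 dxyz cm [-4.54 -0.24  5.23] w [-0.004  0.002 -0.   ]
```

Run:
```python
from h import *; from workcell import monitor,viewer
im=cv2.imread("pics/held_short.png")[:,:,::-1].copy(); c=viewer.get_calibration("wrist"); o=monitor.get_obs(); T=R.from_quat(o['tool_rot']).as_matrix()
m=masks(im)['white']; n,l,st,ce=cv2.connectedComponentsWithStats(m.astype(np.uint8))
for i in range(1,n):
    if st[i,4]>40 and abs(ce[i][0]-249)<40:
        og,d=ray(c,[ce[i]],True); q=(og-o['eef_pos'])@T; e=d@T; t=(-.026-q[2])/e[:,2]; print(ce[i].round(1),st[i],((q+e*t[:,None])*1000).round(1))
```

```text
[223.3 200.5] [216 191  15  20 221] [[ 37.8 -11.5 -26. ]]
[272.8 201.3] [267 193  12  18 165] [[ 37.4   9.3 -26. ]]
[249.  204.4] [238 197  23  16 363] [[ 36.   -0.7 -26. ]]
[213.8 224.7] [212 215   4  19  49] [[ 26.4 -16.  -26. ]]
[228.9 324.2] [223 316  12  16  96] [[-33.5 -11.5 -26. ]]
[267.8 325.3] [264 319   9  13  71] [[-34.3   9.4 -26. ]]
[248.6 329.8] [240 326  19   9 157] [[-37.8  -0.9 -26. ]]
```

Request:
arm_command(
  increments=[
    {"dx":-0.8,"dy":-0.28,"dz":4,"wx":-0.004,"wy":0,"wz":0,"grip":2},
    {"dx":-1.2,"dy":-0.28,"dz":5.8,"wx":-0.004,"wy":0,"wz":0,"grip":2},
    {"dx":-1.2,"dy":-0.28,"dz":5.8,"wx":-0.004,"wy":0,"wz":0,"grip":2},
    {"dx":-1.9,"dy":-0.28,"dz":5.65,"wx":-0.004,"wy":0,"wz":0,"grip":2},
    {"dx":-2.6,"dy":-0.28,"dz":5.5,"wx":-0.004,"wy":0,"wz":0,"grip":2},
    {"dx":-3.3,"dy":-0.28,"dz":5.4,"wx":-0.004,"wy":0,"wz":0,"grip":2},
    {"dx":-4,"dy":-0.28,"dz":5.25,"wx":-0.004,"wy":0,"wz":0,"grip":2},
    {"dx":-4.7,"dy":-0.28,"dz":5.1,"wx":-0.004,"wy":0,"wz":0,"grip":2},
    {"dx":-4.7,"dy":-0.28,"dz":5.1,"wx":-0.004,"wy":0,"wz":0,"grip":2},
    {"dx":-4.7,"dy":-0.28,"dz":5.1,"wx":-0.004,"wy":0,"wz":0,"grip":2},
  ],
)

```text
clock: 22.05
eef_pos: [0.5193, -0.2236, 0.0396]
tool_rot: [0.11, 0.989, 0.012, -0.102]
ft_force: [-8.5, 3.0, 6.2]
grip_width: 0.0304
grasp_force: 61.2
```

```bash
python3 held.py short .010; python3 next.py short .0005 .010 .004,.004,.2 .004,.002,.1 .002,0,0
```

```text
red cols 213 284 near end tool x mm 55.5 e mm 5.5
blue [141. 364.] [ 599.1 -324.   -53.4   57.6    9.2] tool y mm of centre [-98.6 -81.8 -10.8]
blue [356. 363.] [ 632.6 -169.1   28.2   55.7    9.3] tool y mm of centre [-97.4  79.  -10.5]
blue [434. 322.] [ 618.8 -103.5   38.    61.    12.9] tool y mm of centre [-71.1 139.   -5. ]
blue [251. 150.] [ 470.1 -213.    77.4   52.7   25.6] tool y mm of centre [47.3 -0.3 19.7]
blue [403. 133.] [ 478.3 -118.5   77.1   58.5   25.8] tool y mm of centre [59.  93.8 22.2]
blue [ 96. 112.] [ 424.5 -298.8   76.2   58.8   26.7] tool y mm of centre [ 71.8 -94.4  24.8]
[ 0.5192 -0.2235  0.0396] [-0.001  0.206  0.001]
.004,.004,.2 dxyz cm [-0.08  0.07 -0.02] w [ 0.001 -0.006 -0.001]
.004,.002,.1 dxyz cm [-0.23  0.07  0.64] w [ 0.001 -0.106 -0.001]
.002,0,0 dxyz cm [-0.14  0.07  1.36] w [ 0.001 -0.206 -0.001]
```

Request:
arm_command(
  increments=[
    {"dx":-0.25,"dy":0.05,"dz":0.25,"wx":0,"wy":-0.05,"wz":0,"grip":2},
    {"dx":-0.35,"dy":0.05,"dz":0.6,"wx":0,"wy":-0.1,"wz":0,"grip":2},
    {"dx":-0.35,"dy":0.05,"dz":0.95,"wx":0,"wy":-0.15,"wz":0,"grip":2},
    {"dx":-0.3,"dy":0.05,"dz":1.3,"wx":0,"wy":-0.2,"wz":0,"grip":2},
    {"dx":-0.2,"dy":0.05,"dz":1.4,"wx":0,"wy":-0.205,"wz":0,"grip":2},
    {"dx":-0.2,"dy":0.05,"dz":1.4,"wx":0,"wy":-0.205,"wz":0,"grip":2},
    {"dx":-0.2,"dy":0.05,"dz":1.4,"wx":0,"wy":-0.205,"wz":0,"grip":2},
  ],
)

```text
clock: 22.8
eef_pos: [0.519, -0.2232, 0.0257]
tool_rot: [0.111, 0.994, -0.0, 0.001]
ft_force: [-7.7, 2.1, 8.1]
grip_width: 0.0305
grasp_force: 61.6
```

Request:
arm_command(
  increments=[
    {"dx":0,"dy":0,"dz":0,"wx":0,"wy":0,"wz":0,"grip":5.5},
    {"dx":0,"dy":0,"dz":0,"wx":0,"wy":0,"wz":0,"grip":5.5},
    {"dx":0,"dy":0,"dz":0,"wx":0,"wy":0,"wz":0,"grip":5.5},
    {"dx":0,"dy":0,"dz":-0.5,"wx":0,"wy":0,"wz":0,"grip":5.5},
    {"dx":0,"dy":0,"dz":-3,"wx":0,"wy":0,"wz":0,"grip":5.5},
    {"dx":0,"dy":0,"dz":-8,"wx":0,"wy":0,"wz":0,"grip":5.5},
    {"dx":0,"dy":0,"dz":-13,"wx":0,"wy":0,"wz":0,"grip":7},
    {"dx":0,"dy":0,"dz":-20,"wx":0,"wy":0,"wz":0,"grip":8.5},
    {"dx":0,"dy":0,"dz":-20,"wx":0,"wy":0,"wz":0,"grip":8.5},
    {"dx":0,"dy":0,"dz":-20,"wx":0,"wy":0,"wz":0,"grip":8.5},
  ],
)

```text
clock: 23.8
eef_pos: [0.5222, -0.2243, 0.2297]
tool_rot: [0.11, 0.994, -0.001, 0.007]
ft_force: [-0.6, 0.7, -0.3]
grip_width: 0.0847
grasp_force: 0.0
```

```bash
python3 look.py w13|grep -v white; python3 seated.py w13 short medium long
```

```text
23.8 [ 0.5222 -0.2243  0.2297] [ 0.1103  0.9939 -0.0015  0.0066] [-0.41  0.37  0.18  1.37  0.   -0.19]
red [119. 255.] [ 623.3 -451.4  -55.9   99.9   53. ]
red [250. 154.] [ 520.1 -223.7  -12.6  103.4   32.9]
red [330. 154.] [ 542.1 -127.   -12.8  131.3   35.9]
red [169. 153.] [ 498.2 -321.4  -12.7  158.2   34.8]
blue [181. 230.] [ 589.5 -341.4  -16.8   77.9   61.6]
blue [151. 223.] [ 577.2 -371.8  -31.7   67.9   18.3]
blue [328. 220.] [ 622.7 -142.7  -12.4   75.    71.4]
blue [249. 212.] [ 587.  -239.6  -12.6   71.5   59.6]
blue [250. 111.] [ 469.9 -213.    77.4   51.6   25.5]
blue [329. 103.] [ 478.7 -117.5   77.    54.6   25.1]
blue [167.  92.] [ 424.3 -300.7   77.3   52.9   25.2]
short [ 513.1 -222.2  -12.6   94.5   30.1] (0.5155, -0.222)
  z -0.8 0.0514
  z 0 0.0509
  z 0.5 0.0512
medium [ 533.3 -133.8  -12.8  120.    32.8] (0.5365, -0.1295)
  z -0.8 0.0522
  z 0 0.0518
  z 0.5 0.0514
long [ 493.1 -311.5  -12.7  144.6   31.8] (0.4945, -0.315)
  z -0.8 0.0521
  z 0 0.0504
  z 0.5 0.0509
```

View pics/w13.png

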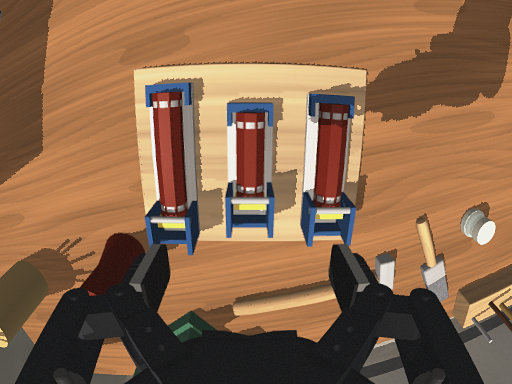

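The picture shows all three blanks flat in their own rows. Their near ends are behind the stops at (168,92), (250,107) and (330,103), and their far ends are under the bars. The gripper is clear of everything, so I'll hand in.

```bash
python3 -c "
from workcell import job; print(job.job_done())"
```

```text
the job is handed in; nothing more can be done
None
```

I seated all three blanks, each in the row for its length, and handed the job in at about 24 s; the last wrist picture and depth readings showed them flat, under the bars and behind the stops, but the hand-in gave no verdict.

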